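# Unclip the bead cassette from its tilted stand

### The arm

A 7-joint arm with a two-finger parallel gripper is mounted at the origin on the work surface. World frame = base frame: x ahead of the robot, y to its left, z up, the work surface at z = 0. Lengths are in mm, angles in rad, forces in N, time in s.
With the tool pointing down it reaches from about 400 to 875 mm from the base axis. Payload 4.4 kg.
Tool frame: the origin (TCP) lies midway between the tips of the shut fingers; the grasp point (between the pads) lies ctrl.grip_depth behind it (ctrl.grip_depth is the distance from the TCP to the grasp point, in mm); z points along the fingers, y is the line along which they close (so a half turn about z gives the same grasp; the last joint's range is limited). The gripper opens to 85 mm and grips with 20 to 120 N. Pads are 22 mm wide; open, the fingers measure 114 mm over their backs; the gripper's body (76 mm by 85 mm) begins 54 mm behind the grasp point. The pads swing forward as they close: fully open they stand 13 mm farther back than shut.
Start: joints at [1.132, 0.628, 0.038, 1.517, -0.027, 0.996, -0.02], TCP at [236.774, -605.356, 231.313] pointing down, gripper open.
Joint ranges: [-3.06, 3.06], [-0.37, 2.12], [-1.25, 1.32], [0.18, 2.47], [-1.1, 4.24], [0.23, 1.98], [-2.94, 2.94]. Speed limits (rad/s): [2.57, 2.57, 3.14, 3.14, 3.14, 3.14, 3.14].

### API

Orientations are given as [roll, pitch, yaw] about the fixed x, y, z axes, in that order (R = Rz(yaw) Ry(pitch) Rx(roll)).
In Python, from cell import ctrl gives the robot as it stands.
- The arm moves only by the tool carry_out, never from a script. Its argument "deltas" is one flat list of numbers, 7 for each row, row after row: the turn, a rotation vector about the tool's x, y, z in degrees, then the shift along the tool's x, y, z in m, then the closure, from -1 (fully open) to 1 (shut). In form: [wx, wy, wz, dx, dy, dz, claw, wx, wy, wz, dx, dy, dz, claw, ...]. A call has 1 to 12 rows; each row shifts and turns the commanded pose from where the row before left it, along the tool's axes as they then stand; what a row does not reach is not made up. A row lasts 1/8 s, in which the tool goes at most 62.5 mm and 10.7 degrees, less where a joint would pass 70% of its speed; a pose out of reach is approached as far as the arm can. A call with a gripper value outside its range is refused whole. The fingers move at their own pace and stop on an object; the grip force is fixed at half the most. Time passes only in rows, so rows that do not move let the fingers close. It gives the time, the measured TCP pose, the force, the opening and the grip force at its end, in the units of the state.
- ctrl.read_state(): the state, without advancing time (a new reading comes with each control period).
- ctrl.get_image(name): name is "scene" or "top"; returns the picture (400x640x3 uint8, red, green, blue); there is no depth.
- ctrl.calibration(name): a dict with "mtx" (3x3 intrinsics, pixels), "distortion" ([k1, k2, p1, p2, k3] as OpenCV has them; the pictures are not rectified), "R" (3x3) and "t" (3): a world point X has camera coordinates R X + t. Camera axes: x right, y down, z forward; pixel columns grow to the right and rows downward; lengths in mm; the calibration is good to about 2 mm. A picture is of the moment at which its call begins. calibration takes no time and is no camera call.
- ctrl.finish_job(): hands the job in; it is judged then, once.
The state is a dict: "clock": time; "qpos": joint angles; "qd": joint speeds; "tau": joint torques, N m; "eef_pos": TCP position; "tool_rot": TCP orientation; "force": force on the tool from outside, world axes, zero at the start; "torque": the same for the moment, N m; "width": finger opening in mm; "gripper_force": force on a finger pad.
Only numpy, scipy, OpenCV 4.12 (cv2) and the standard library are available. Lean on these libraries where they do the work, as an engineer would, in place of code of your own. Each camera call takes 0.05 s, during which the arm holds its last target. There are 200 camera calls.

### The job

Take the clip-in bead cassette off the tilted stand: squeeze its two spring side buttons fully in together, draw it up the slope out from under the toe without wrenching it against its catches, and lift it clear. Then set it down gently, flat on the floor of the wooden tray, lengthwise, lid upward and buttons sprung back, let go, and leave the other things on the bench where they are.

Things in the scene. Friction and masses are not known exactly. Their poses are not given: they have to be found in the camera images.
- cassette: Loose grey clear-lidded box, 0.19 to 0.38 kg, 120 long (x) x 52 (y) x 50 high (z) mm, clipped in the stand at the start: x up the slope, z (to its lid) square to the plate, 30 deg from vertical. Origin: centre of its underside. A tongue 36 wide, 8 high sticks out 12 mm more at the -x (low) end along the underside.
- squeeze (a point): Point midway between the cassette's two ribbed black spring buttons, at x 20, z 36 mm of the cassette, same axes. The buttons are on its long (+-y) sides, 36 mm long, z 22 to 50 mm; 66 mm over both, 54 mm when both are fully in. A hook under each (z 3 to 9 mm, out to y +-34 mm) moves with it. A 20 N grip is enough; more presses the box on the plate.
- button_left (a joint): Travel of the button on the +y side of the cassette: 0 = out, 0.006 m = fully in. Spring force 4 N when out, 10 N when fully in. The hook leaves its catch at about 0.004 to 0.005 m.
- button_right (a joint): The same for the button on the -y side.
- stand: Fixed stand: aluminium plate 156 x 112 mm on wooden legs, sloping 30 deg, its low end at the stand's -x side (nearest the robot). Origin on the bench below the seat, z up. Low side guides leave the cassette 1.5 mm of play to each side.
- stand_seat (a point): Point on the top of the stand's plate, 64 mm above the bench, where the centre of the clipped cassette's underside lies.
- stand_catch (a point): Midway between the stand's two catches, on the plate. They stand 15 mm high, 26 mm along the slope, y +-30.5 to +-41 mm, outside the cassette's hooks. Their lips stop lifting and their end walls stop sliding up the slope unless both buttons are in. Keep fingertips over 18 mm above the plate here.
- stand_toe (a point): Top of the toe at the plate's low end, 16 mm above the plate, 56 mm wide. Its 4 mm thick lip covers the cassette's tongue by about 10 mm, so the cassette goes 12 mm or more up the slope before it can be lifted square to the plate.
- tray: Fixed shallow wooden tray lined with grey felt, 212 (its x) x 142 (y) mm outside, walls 6 mm thick and 18 mm high, floor 6 mm above the bench. Origin: centre of its underside.
- tray_in (a point): Centre of the tray's inner floor (200 x 130 mm), same axes as the tray.
- pliers: Bystander: orange-handled pliers, 150 mm long, lying on the bench; origin on the bench under their middle.
- jar: Bystander: closed glass jar, 52 mm across, 70 mm high; origin under its base.
- marver: Bystander: dark steel block 90 x 65 x 22 mm; origin under its base.
- bowl: Bystander: terracotta bowl, 110 mm across, 40 mm high; origin under its base.
- pendant: Bystander: round glass eye pendant, 64 mm across, 12 mm thick; origin under its base.
- paddle: Bystander: dark steel paddle with wooden handle, 200 mm long.
- tin: Bystander: closed aluminium tin, 64 mm across, 55 mm high; origin under its base.

How it is judged (in metres and radians):
On the way, in this order (a step that is already met when the one before it is completed fails the run):
1. both side buttons are squeezed fully in while the cassette still sits in the stand (value of joint each of button_left, button_right above 0.0048 m and distance between cassette and stand_seat below 0.012 m), for 0.1 s.
2. the cassette is out of the stand, its origin over 60 mm from the seat (distance between cassette and stand_seat above 0.06 m), for 0.1 s.
At the end, for the whole second after the job is handed in: The cassette lies flat (within 0.08 rad) and lid up on the tray's floor (origin within 4 mm of floor height, within 45 mm of the tray's centre along it and 40 mm across it), its length within 0.4 rad of the tray's length, both buttons sprung out (under 1.5 mm), released and at rest (z of cassette in the frame of tray_in between -0.004 and 0.004 m and x of cassette in the frame of tray_in between -0.045 and 0.045 m and y of cassette in the frame of tray_in between -0.04 and 0.04 m and angle between the x axis of cassette and the x axis of tray, either way round below 0.4 rad and angle between cassette's own z axis and vertical below 0.08 rad and value of joint each of button_left, button_right below 0.0015 m and linear speed of cassette below 0.02 m/s); the robot touches nothing.
It fails at once if the cassette is wrenched against the stand (over 120 N) (contact force between cassette and stand above 120 N).
It fails at once if the cassette is dropped or banged down in the tray (over 35 N) (contact force between cassette and tray above 35 N).
It fails at once if the cassette falls or is thrown into the tray (over 0.4 m/s within 40 mm above its floor) (horizontal distance between cassette and tray_in below 0.08 m and z of cassette in the frame of tray_in below 0.04 m and linear speed of cassette above 0.4 m/s).
It fails at once if a bystander is moved over 30 mm (distance of any of pliers, jar, marver, bowl, pendant, paddle, tin from where it was at the start of the episode above 0.03 m).
It also fails if it takes over 51 s, if anything falls off the work surface, if the arm or the gripper's body presses on something with over 40 N, if the wrist force passes 120 N, or if a joint passes its speed limit or range.

## Working session

There is one attempt and no reset: what is moved stays moved. The work goes in short steps, Python scripts to look and compute and a tool call to move; the robot and the scene stay as the last step left them, time stands still between calls to the robot, and variables do not carry over. Pictures are saved under pics/ and viewed, at most 10 in all, crops included, and the job is handed in when it is done.

Besides the shell and the picture viewer there is one more tool, called after "Call:" in YAML: its name, and indented under it one key for each argument. carry_out: Moves the arm, as the interface text tells. Its arguments: {"type":"object","properties":{"deltas":{"type":"array"}},"required":["deltas"]}

```bash
mkdir -p pics; ls
python3 - <<'E'
from cell import ctrl
import cv2
print(ctrl.read_state()); print(ctrl.grip_depth)
for n in("scene","top"):
    im=ctrl.get_image(n); cv2.imwrite(f"pics/{n}0.png",im[:,:,::-1]); c=ctrl.calibration(n); print(n,c)
E
```

```text
pics
{'clock': 0.0, 'qpos': array([ 1.13217769,  0.62937586,  0.03845246,  1.51838923, -0.02698285,
        0.99628693, -0.02000838]), 'qd': array([-9.45485191e-04,  5.15799147e-04,  1.84026427e-03,  1.65686128e-03,
       -8.34702980e-05,  6.83372309e-04, -2.34853553e-04]), 'tau': array([ 2.53458929e-04, -5.63398790e+01,  1.22674473e+00, -1.93440789e+01,
        1.09834608e-02,  1.06176300e-02, -8.96501177e-06]), 'eef_pos': array([ 236.54137726, -604.74922466,  230.36323198]), 'tool_rot': array([-3.13965223e+00,  4.81746192e-05,  3.72810652e-01]), 'force': array([-0.49684202, -0.20497756,  0.79215087]), 'torque': array([ 0.01536767, -0.00873298, -0.04313131]), 'gripper_force': 0.0, 'width': 85.29973869246535}
18.700000000000003
scene {'mtx': array([[371.63443449,   0.        , 322.48633585],
       [  0.        , 371.63443449, 198.03513952],
       [  0.        ,   0.        ,   1.        ]]), 'distortion': array([-0.04438498,  0.        ,  0.        ,  0.        ,  0.        ]), 'R': array([[ 0.67116152,  0.74117132,  0.01439747],
       [ 0.59523646, -0.52723194, -0.60639924],
       [-0.44185492,  0.41556174, -0.79502998]]), 't': array([-408.34052928, -278.55137733, 1579.52465577])}
top {'mtx': array([[385.94900286,   0.        , 315.27833655],
       [  0.        , 385.94900286, 198.31234515],
       [  0.        ,   0.        ,   1.        ]]), 'distortion': array([-0.07538715,  0.        ,  0.        ,  0.        ,  0.        ]), 'R': array([[-0.02695551, -0.99962116, -0.00556159],
       [-0.98797178,  0.02748802, -0.15217153],
       [ 0.15226676,  0.00139283, -0.98833845]]), 't': array([  16.05740177,  595.28107603, 1060.73080607])}
```

View pics/scene0.png

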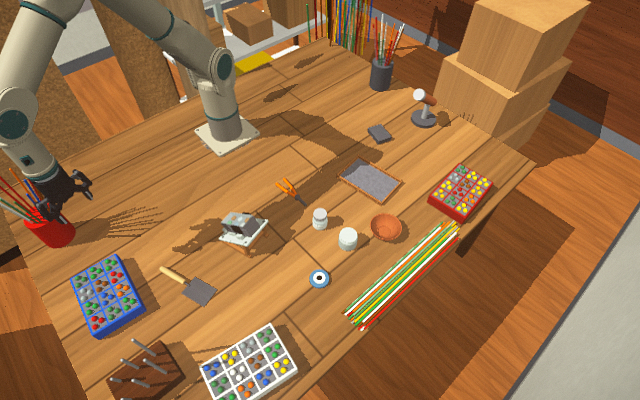

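View pics/top0.png

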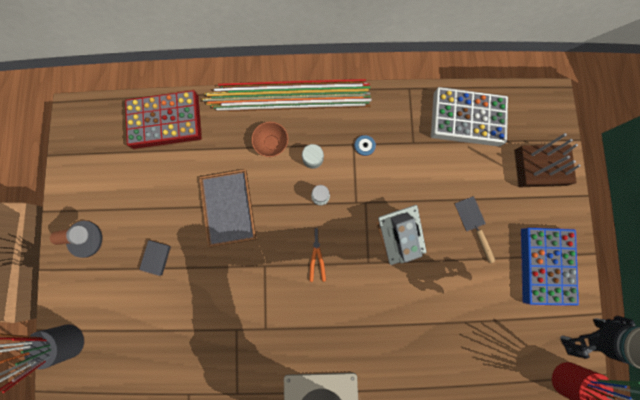

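The scene view shows the stand and cassette at about (243,230) and the tray at (370,181). In the top view they are at (405,237) and (228,207). I'll enlarge the crops next.

Run:
```python
import cv2,numpy as np
s=cv2.imread("pics/scene0.png");t=cv2.imread("pics/top0.png")
def crop(im,x,y,w,h,k,name):
    c=cv2.resize(im[y:y+h,x:x+w],None,fx=k,fy=k,interpolation=cv2.INTER_CUBIC)
    for i in range(0,w,10):
        cv2.line(c,(i*k,0),(i*k,5 if i%20 else 10),(0,255,255),1)
        if i%20==0: cv2.putText(c,str(x+i),(i*k,22),0,.4,(0,255,255),1)
    for j in range(0,h,10):
        cv2.line(c,(0,j*k),(5 if j%20 else 10,j*k),(0,255,255),1)
        if j%20==0: cv2.putText(c,str(y+j),(12,j*k+5),0,.4,(0,255,255),1)
    cv2.imwrite("pics/"+name,c)
crop(s,205,195,80,60,10,"s_stand.png")
crop(t,370,200,70,70,8,"t_stand.png")
a=cv2.imread; 
crop(s,330,150,80,60,5,"s_tray.png");crop(t,190,160,80,100,5,"t_tray.png")
A=cv2.imread("pics/s_tray.png");B=cv2.imread("pics/t_tray.png")
o=np.zeros((500,800,3),np.uint8);o[:300,:400]=A;o[:,400:]=B;cv2.imwrite("pics/tray.png",o)
```

```text
(no output)
```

View pics/s_stand.png

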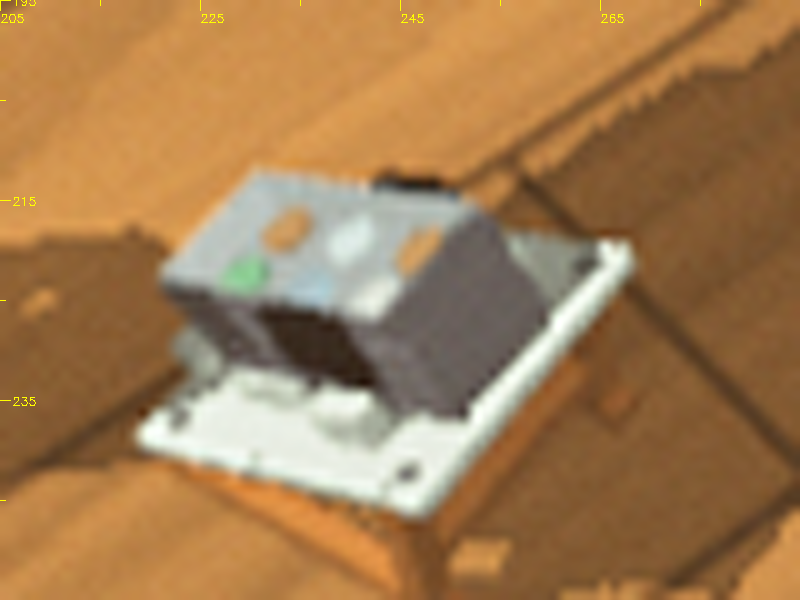

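View pics/t_stand.png

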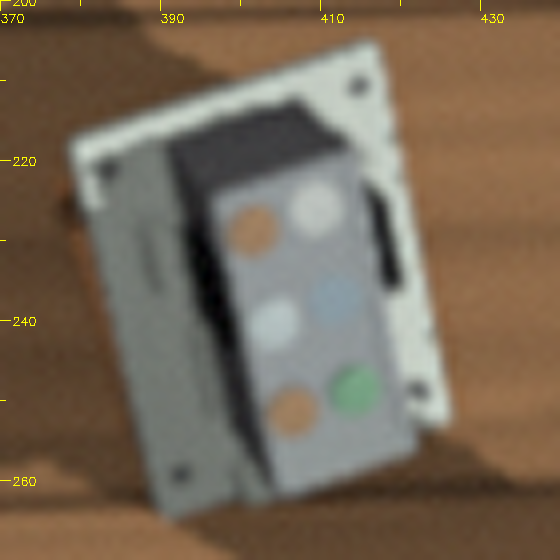

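View pics/tray.png

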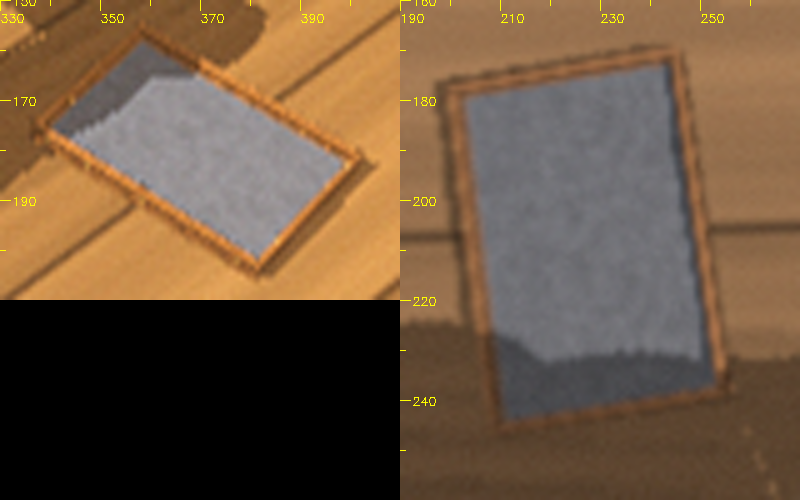

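The crops give clear corners. In the scene crop the lid corners are (230.3,212), (253.3,215.3), (243.2,227.3) and (221.3,222.8). In the top crop they are (396.5,223.8), (414.4,218.8), (421.9,256.3) and (404.4,262.5). The tray's outer corners are visible in both views. Next is the pose fit.

```bash
cat > h.py <<'E'
import numpy as np,cv2
from scipy.optimize import least_squares
from scipy.spatial.transform import Rotation as Ro
from cell import ctrl
C={n:ctrl.calibration(n) for n in("scene","top")}
def proj(n,X):
    c=C[n];return cv2.projectPoints(np.asarray(X,float).reshape(-1,1,3),cv2.Rodrigues(c["R"])[0],c["t"],c["mtx"],c["distortion"])[0][:,0]
def ray(n,p):
    c=C[n];u=cv2.undistortPoints(np.array([[p]],float),c["mtx"],c["distortion"])[0,0]
    return -c["R"].T@c["t"],c["R"].T@np.array([u[0],u[1],1])
def Rc(yaw,sl): return Ro.from_euler("ZY",[yaw,-sl]).as_matrix()
E
cat > fit.py <<'E'
from h import *
L=[(-60,26,50),(60,26,50),(60,-26,50),(-60,-26,50)]
S=[(230.3,212),(253.3,215.3),(243.2,227.3),(221.3,222.8)]
T=[(404.4,262.5),(396.5,223.8),(414.4,218.8),(421.9,256.3)]
P=[(78,56,0),(78,-56,0),(-78,-56,0),(-78,56,0)]
PT=[(379.2,217.2),(417.3,205),(426,252.8),(390.6,264.5)]
PS=[(268,220),(247,245.5),(218.8,238.5)]
def res(p,full,off=True):
    R=Rc(p[3],p[5] if full else np.pi/6);t=p[:3] 
    w=lambda X:np.array(X,float)@R.T+t
    d=np.array([p[4],0,0])
    return np.r_[(proj("scene",w(L))-S).ravel(),(proj("top",w(L))-T).ravel(),(proj("top",w(np.array(P)+d))-PT).ravel(),(proj("scene",w(np.array(P[:3])+d))-PS).ravel()]
for full in(0,1):
    r=least_squares(res,[450,-200,64,-.2,0,.5],args=(full,),loss="soft_l1")
    print(full,r.x.round(3));print(res(r.x,full).reshape(-1,2).round(1).tolist())
TS=[(358,156),(400,181.2),(382,204.3),(337.3,176)];TT=[(198.5,177.5),(245.5,169),(254.7,238),(210,244.5)]
Q=[(106,71,18),(106,-71,18),(-106,-71,18),(-106,71,18)]
def rt(p):
    X=np.array(Q,float)@Rc(p[3],0).T+p[:3]
    return np.r_[(proj("scene",X)-SS).ravel(),(proj("top",X)-TT).ravel()]
# scene corner order found by trying cyclic shifts
for k in range(4):
    SS=np.roll(TS,k,axis=0);r=least_squares(rt,[550,250,0,.1],loss="soft_l1")
    if r.cost<60: print("tray",r.x.round(3),r.cost,rt(r.x).reshape(-1,2).round(1).tolist())
E
python3 fit.py
```

```text
0 [ 4.89564e+02 -2.41635e+02  5.89030e+01  2.85000e-01 -9.10100e+00
  5.00000e-01]
[[-0.2, -0.1], [-1.1, -0.0], [-1.5, -0.2], [-1.5, 0.0], [-0.5, -0.6], [-0.8, 0.2], [-0.2, -0.9], [-0.3, -0.4], [-0.7, 0.1], [-0.4, -0.3], [-0.2, -0.5], [-1.0, -0.0], [-0.4, 0.1], [-1.2, 0.2], [-1.1, 0.2]]
1 [ 4.89284e+02 -2.41685e+02  5.87600e+01  2.86000e-01 -8.78000e+00
  5.16000e-01]
[[-0.3, -0.2], [-1.0, 0.0], [-1.4, -0.1], [-1.6, -0.0], [-0.4, -0.5], [-0.9, 0.2], [-0.2, -0.9], [-0.2, -0.3], [-0.8, 0.0], [-0.5, -0.3], [-0.1, -0.4], [-0.9, 0.1], [-0.3, 0.1], [-1.0, 0.3], [-1.2, 0.1]]
tray [ 5.83020e+02  2.64845e+02 -1.42020e+01  1.50000e-01] 5.381287291119836 [[2.3, 0.5], [-0.2, 0.3], [-1.3, 0.2], [-0.4, -0.2], [0.3, -0.6], [-0.7, -0.3], [0.7, 0.0], [-1.9, 1.9]]
```

```bash
sed -i 's/^TS=.*/TS=np.array([(359,155.8),(402,181.5),(382,204.5),(337.5,176)])-.5;TT=np.array([(198.8,177.3),(246.5,169.2),(255,238),(209.5,245)])-.5/; s/^def res/S,T,PT,PS=[np.array(a)-.5 for a in(S,T,PT,PS)]\ndef res/' fit.py; python3 fit.py
```

```text
0 [ 4.90234e+02 -2.40629e+02  6.14710e+01  2.85000e-01 -9.08700e+00
  5.00000e-01]
[[0.5, -0.1], [-0.3, -0.1], [-0.8, -0.2], [-0.8, 0.1], [-0.2, -0.3], [-0.5, 0.4], [0.2, -0.7], [0.1, -0.1], [-0.4, 0.2], [-0.1, -0.1], [0.2, -0.3], [-0.7, 0.2], [0.4, 0.1], [-0.4, 0.2], [-0.4, 0.3]]
1 [ 4.90135e+02 -2.40655e+02  6.14240e+01  2.85000e-01 -8.97100e+00
  5.21000e-01]
[[0.5, -0.1], [-0.3, -0.0], [-0.7, -0.2], [-0.8, 0.0], [-0.2, -0.3], [-0.5, 0.4], [0.2, -0.7], [0.1, -0.1], [-0.4, 0.2], [-0.1, -0.2], [0.3, -0.2], [-0.7, 0.3], [0.4, 0.1], [-0.4, 0.2], [-0.4, 0.2]]
tray [ 5.83875e+02  2.64162e+02 -1.02330e+01  1.41000e-01] 3.536310178082074 [[1.1, 0.5], [0.2, 0.2], [-0.9, 0.1], [-0.5, -0.0], [0.6, -0.7], [-0.9, -0.4], [0.7, 0.4], [-1.4, 1.4]]
```

```bash
cat >> fit.py <<'E'
r=least_squares(lambda q:res(np.r_[q[:2],64,q[2:],.5],0),[490,-240,.28,-9],loss="soft_l1");print("seat z64",r.x.round(3))
SS=TS
for k in range(4):
    SS=np.roll(TS,k,axis=0);r=least_squares(lambda q:rt(np.r_[q[:2],0,q[2]]),[580,260,.14],loss="soft_l1");print("tray z0",r.x.round(3),r.cost)
E
python3 fit.py|tail -5
```

```text
seat z64 [ 4.90949e+02 -2.40421e+02  2.85000e-01 -9.81000e+00]
tray z0 [5.82167e+02 2.60792e+02 1.77000e-01] 221.55096111936
tray z0 [5.82292e+02 2.61004e+02 1.46000e-01] 282.92592422521113
tray z0 [5.83154e+02 2.62119e+02 1.11000e-01] 223.5908940016995
tray z0 [5.85205e+02 2.60234e+02 1.39000e-01] 6.515316011285417
```

```bash
cat >> h.py <<'E'
seat=np.array([490.8,-240.5,63.7]);Rs=Rc(.285,np.pi/6)
tray=np.array([585,261,6.]);Rt=Rc(.14,0)
Xp=np.diag([1,-1,-1.])
def cur():
    s=ctrl.read_state();return s,s["eef_pos"],Ro.from_euler("xyz",s["tool_rot"]).as_matrix()
def to(p,R,msg=""):
    """turn first (deg, tool), then shift (m) in turned tool axes; also shift in present axes"""
    s,p0,R0=cur();R=R@Xp
    print(msg,"turn",np.degrees(Ro.from_matrix(R0.T@R).as_rotvec()).round(2),"shift after",((R.T@(p-p0))/1e3).round(4),"shift now",((R0.T@(p-p0))/1e3).round(4),"|",s["clock"],s["width"].round(1),s["force"].round(1),s["gripper_force"])
def sp(x,y,z,base=None): return seat+Rs@np.array([x,y,z])
E
python3 -c "
from h import *
to(sp(20,0,130),Rs)"
```

```text
Traceback (most recent call last):
  File "h.py", line 20, in to
    print(msg,"turn",np.degrees(Ro.from_matrix(R0.T@R).as_rotvec()).round(2),"shift after",((R.T@(p-p0))/1e3).round(4),"shift now",((R0.T@(p-p0))/1e3).round(4),"|",s["clock"],s["width"].round(1),s["force"].round(1),s["gripper_force"])
                                                                                                                                                                               ^^^^^^^^^^^^^^^^
AttributeError: 'float' object has no attribute 'round'
```

```bash
sed -i 's/s\["width"\].round(1)/round(s["width"],1)/' h.py; python3 -c "
from h import *
to(sp(20,0,130),Rs)"
```

```text
turn [-1.41 29.99  4.89] shift after [ 0.2366 -0.2781  0.1876] shift now [ 0.322  -0.2508  0.0446] | 0.1 85.1 [1.5 0.6 0.3] 0.0
```

Call:
carry_out:
  deltas: [0,0,0,0.04,-0.031,0,-1,0,0,0,0.04,-0.031,0,-1,0,0,0,0.04,-0.031,0,-1,0,0,0,0.04,-0.031,0,-1,0,0,0,0.04,-0.031,0,-1,0,0,0,0.04,-0.031,0,-1,0,0,0,0.04,-0.031,0,-1,0,0,0,0.04,-0.031,0,-1,-0.4,7.5,1.2,0,0,0,-1,-0.4,7.5,1.2,0,0,0,-1,-0.3,7.5,1.2,0,0,0,-1,-0.3,7.5,1.2,0,0,0,-1]

```text
clock: 1.6
eef_pos: [444.5, -257.5, 231.3]
tool_rot: [3.138, -0.521, 0.29]
force: [0.5, -0.2, -0.8]
width: 85.3
gripper_force: 0.0
```

```bash
python3 -c "
from h import *
to(sp(20,0,130),Rs)
for n in('scene','top'):
    im=ctrl.get_image(n);x,y={'scene':(190,130),'top':(350,165)}[n]
    cv2.imwrite(f'pics/{n}1.png',cv2.resize(im[y:y+120,x:x+100,::-1],None,fx=4,fy=4,interpolation=cv2.INTER_CUBIC))
a=[cv2.imread(f'pics/{n}1.png') for n in('scene','top')];cv2.imwrite('pics/b1.png',np.hstack(a))
s,p,R=cur();print(proj('scene',p),proj('top',p))"
```

```text
turn [0.05 0.17 0.25] shift after [-0.0212 -0.0033  0.0397] shift now [-0.0211 -0.0034  0.0398] | 1.6 85.3 [ 0.5 -0.2 -0.8] 0.0
[[219.65727271 191.89165939]] [[427.67660365 248.85759376]]
```

View pics/b1.png

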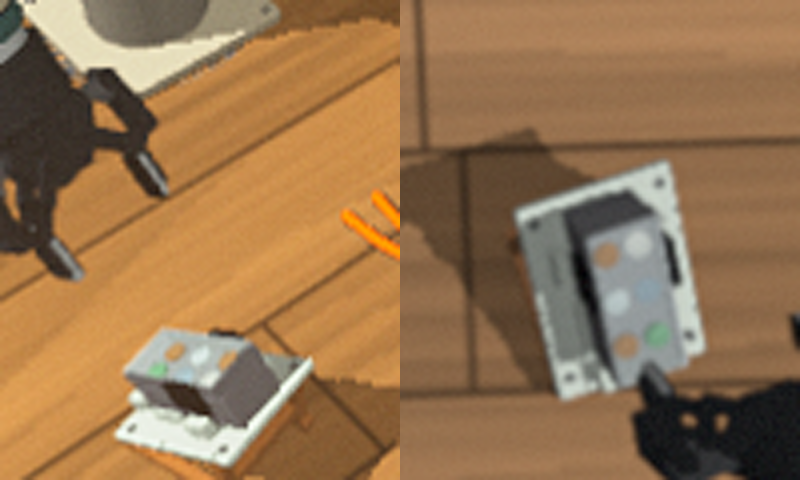

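Both views show the gripper open above the low end of the stand. The fingertips are at scene (231,179) and (210,199), and their midpoint agrees with the projected TCP once the 13 mm setback is allowed for. I'll line it up and go down part way.

Call:
carry_out:
  deltas: [0,0.2,0.2,-0.01,-0.0017,0.01,-1,0,0,0,-0.011,-0.0017,0.01,-1,0,0,0,0,0,0.02,-1,0,0,0,0,0,0.02,-1,0,0,0,0,0,0.02,-1,0,0,0,0,0,0.02,-1,0,0,0,0,0,0.01,-1,0,0,0,0,0,0,-1]

```text
clock: 2.7
eef_pos: [481.6, -253.5, 139.5]
tool_rot: [-3.118, -0.507, 0.287]
force: [-0.2, 0.6, 0.4]
width: 85.5
gripper_force: 0.0
```

```bash
python3 -c "
from h import *
to(sp(20,0,60),Rs)
for n in('scene','top'):
    im=ctrl.get_image(n);x,y={'scene':(205,175),'top':(365,185)}[n]
    cv2.imwrite(f'pics/{n}2.png',cv2.resize(im[y:y+70,x:x+75,::-1],None,fx=5,fy=5,interpolation=cv2.INTER_CUBIC))
a=[cv2.imread(f'pics/{n}2.png') for n in('scene','top')];cv2.imwrite('pics/b2.png',np.hstack(a))
s,p,R=cur()
for y in(-42,42):
  X=p+R@np.array([0,y,-13]);print(y,(proj('scene',X)+.5-[205,175])*5,(proj('top',X)+.5-[365,185])*5+[375,0])"
```

```text
turn [-1.43  0.95  0.09] shift after [-0.0071 -0.0098  0.0119] shift now [-0.0069 -0.0095  0.0123] | 2.7 85.5 [-0.2  0.6  0.4] 0.0
-42 [[182.89699154 146.66065269]] [[556.74007535 283.11806978]]
42 [[ 96.82264118 243.55895855]] [[707.92400531 230.35959734]]
```

View pics/b2.png

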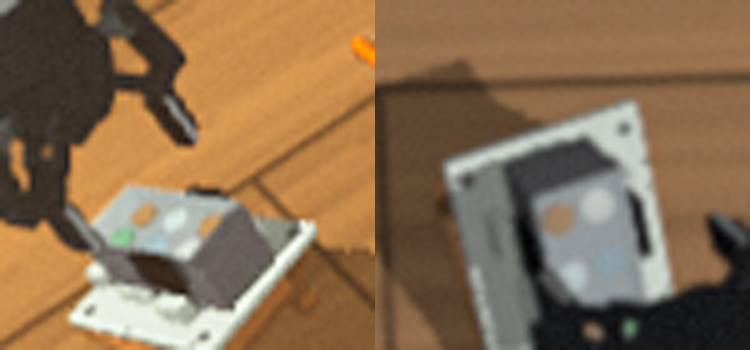

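The picture shows the fingers straddling the lid's low half, with tips near scene-crop (192,140) and (100,250). The tool is still about 10 mm off sideways and 12 mm high, so I'll correct that.

```bash
python3 -c "
from h import *
to(sp(20,0,60),Rs);print(cur()[0]['qd'].round(3),cur()[0]['qpos'].round(2))"
```

```text
turn [-1.39  0.95  0.03] shift after [-0.0065 -0.0099  0.0127] shift now [-0.0063 -0.0096  0.0131] | 2.8 85.2 [ 0.4 -0.4 -0. ] 0.0
[ 0.014 -0.007 -0.005  0.005 -0.004 -0.001  0.005] [ 0.98  0.61 -0.39  2.18 -1.1   0.23  0.46]
```

Joints 5 and 6 are at their limits (-1.1 and 0.23), so this wrist configuration can't reach the pose. I'll back off and identify the kinematics from the recorded states.

```bash
cat > log.py <<'E'
import json
from h import *
s=ctrl.read_state()
open("log.jsonl","a").write(json.dumps([s["qpos"].tolist(),s["eef_pos"].tolist(),s["tool_rot"].tolist()])+"\n")
print(s["clock"],s["qpos"].round(2),s["eef_pos"].round(1),s["tool_rot"].round(3))
E
echo '[[1.13217769,0.62937586,0.03845246,1.51838923,-0.02698285,0.99628693,-0.02000838],[236.54137726,-604.74922466,230.36323198],[-3.13965223,4.81746192e-05,0.372810652]]' > log.jsonl
python3 log.py
```

```text
2.8 [ 0.98  0.61 -0.39  2.18 -1.1   0.23  0.46] [ 480.8 -253.8  139.9] [-3.118 -0.507  0.286]
```

Call:
carry_out:
  deltas: [0,0,0,0,0,-0.04,-1,0,0,0,0,0,-0.04,-1,0,0,0,0,0,-0.04,-1]

```text
clock: 3.18
eef_pos: [424.4, -273.2, 246.1]
tool_rot: [-3.118, -0.507, 0.285]
force: [0.3, -0.4, 0.1]
width: 84.9
gripper_force: 0.0
```

```bash
python3 log.py
```

```text
3.175 [ 0.92  0.36 -0.12  2.15 -0.83  0.58  0.23] [ 424.4 -273.2  246.1] [-3.118 -0.507  0.285]
```

Call:
carry_out:
  deltas: [0,-8,0,0,0,-0.02,-1,0,-8,0,0,0,-0.02,-1,0,-8,0,0,0,0,-1,0,-4,0,0,0,0,-1]

```text
clock: 3.68
eef_pos: [412.2, -277.0, 279.0]
tool_rot: [-3.12, -0.038, 0.301]
force: [0.1, 0.3, 0.5]
width: 85.5
gripper_force: 0.0
```

```bash
python3 log.py
cat > fk.py <<'E'
from h import *
import json
D=[json.loads(l) for l in open("log.jsonl")]
Q=np.array([d[0] for d in D]);P=np.array([d[1] for d in D]);RR=Ro.from_euler("xyz",[d[2] for d in D])
def fk(q,m,full=False):
    psi,phi,h,L1,L2,L3,a,b=m
    A=Ro.from_euler("ZY",[psi+q[0],q[1]]);p=np.array([0,0,h])
    A2=A*Ro.from_euler("ZY",[q[2],q[3]]); A1=A*Ro.from_euler("Z",q[2])
    p=p+A1.apply([a,0,L1]);p=p+A2.apply([b,0,L2])
    A3=A2*Ro.from_euler("ZYZ",[q[4],q[5],q[6]+phi]);p=p+A3.apply([0,0,L3])
    return (p,A3,A2) if full else (p,A3)
def rs(m):
    o=[]
    for q,p,R in zip(Q,P,RR):
        f,A=fk(q,m);o+=[(f-p)/1,300*(R.inv()*A).as_rotvec()]
    return np.concatenate(o)
def fit():
    best=None
    for psi in(-2.3,0,1.5,3):
      for phi in(0,1.57,3.14,-1.57):
        r=least_squares(rs,[psi,phi,300,400,400,200,0,0]);
        if best is None or r.cost<best.cost:best=r
    return best
if __name__=="__main__":
    b=fit();print(b.cost,b.x.round(3).tolist());print(b.fun.reshape(-1,6).round(1))
E
python3 fk.py
```

```text
3.675 [ 0.43  0.35  0.19  1.88 -0.14  0.91 -0.58] [ 412.2 -277.   279. ] [-3.12  -0.038  0.301]
135565.60397340634 [1.126, 5.182, 1228.24, -639.48, 58.347, 685.849, -366.5, -115.683]
[[ 1.291e+02  1.780e+02  7.580e+01 -1.100e+00  3.000e-01  2.680e+01]
 [-6.430e+01 -7.700e+00  1.474e+02  6.420e+01 -1.540e+01 -5.000e+00]
 [-1.750e+01  1.069e+02 -6.710e+01  6.450e+01 -1.540e+01 -5.500e+00]
 [-3.403e+02 -1.576e+02 -1.561e+02 -6.300e+00  1.500e+00 -1.630e+01]]
```

```bash
cat > fk2.py <<'E'
from fk import *
import itertools
def best():
    res=[]
    for sg in itertools.product((1,-1),repeat=7):
        if sg[1]<0: continue
        def ro(m):
            return np.concatenate([(R.inv()*Ro.from_euler("ZYZYZYZ",np.r_[0,m[2:],0]*1+np.array(sg)*q+np.r_[m[0],0,0,0,0,0,m[1]])).as_rotvec() for q,R in zip(Q,RR)])
        for psi in(0,1.57,3.14,-1.57):
          for phi in(0,1.57,3.14,-1.57):
            # offsets q2,q4,q6 fixed 0 except all-sign sum
            c=np.linalg.norm(ro(np.r_[psi,phi,np.zeros(5)]));res.append((c,sg,psi,phi))
    res.sort(key=lambda r:r[0]);return res
if __name__=="__main__":
    for r in best()[:6]:print(r)
E
python3 fk2.py
```

```text
Traceback (most recent call last):
  File "fk2.py", line 15, in <module>
    for r in best()[:6]:print(r)
             ~~~~^^
  File "fk2.py", line 12, in best
    c=np.linalg.norm(ro(np.r_[psi,phi,np.zeros(5)]));res.append((c,sg,psi,phi))
                     ~~^^^^^^^^^^^^^^^^^^^^^^^^^^^^
  File "fk2.py", line 8, in ro
    return np.concatenate([(R.inv()*Ro.from_euler("ZYZYZYZ",np.r_[0,m[2:],0]*1+np.array(sg)*q+np.r_[m[0],0,0,0,0,0,m[1]])).as_rotvec() for q,R in zip(Q,RR)])
                                    ~~~~~~~~~~~~~^^^^^^^^^^^^^^^^^^^^^^^^^^^^^^^^^^^^^^^^^^^^^^^^^^^^^^^^^^^^^^^^^^^^^^^^
  File "scipy/spatial/transform/_rotation.pyx", line 1413, in scipy.spatial.transform._rotation.Rotation.from_euler
ValueError: Expected axis specification to be a non-empty string of upto 3 characters, got ZYZYZYZ
```

```bash
cat > fk2.py <<'E'
from fk import *
import itertools
res=[]
rot=lambda v:Ro.from_euler("ZYZ",v[:3])*Ro.from_euler("YZY",v[3:6])*Ro.from_euler("Z",v[6])
for sg in itertools.product((1,-1),repeat=7):
    if sg[1]<0: continue
    sg=np.array(sg)
    M=[rot(sg*q) for q in Q]
    def ro(m): return np.concatenate([(R.inv()*Ro.from_euler("Z",m[0])*A*Ro.from_euler("Z",m[1])).as_rotvec() for A,R in zip(M,RR)])
    for psi in(0,3.14):
      for phi in(0,1.57,3.14,-1.57):
        r=least_squares(ro,[psi,phi],max_nfev=15);res.append((r.cost,sg.tolist(),r.x.round(3).tolist()))
res.sort(key=lambda r:r[0])
for r in res[:8]:print(r)
E
python3 fk2.py
```

```text
(np.float64(1.114362000497171e-17), [-1, 1, -1, 1, -1, 1, -1], [6.283, 1.571])
(np.float64(1.1143620404263851e-17), [-1, 1, -1, 1, -1, 1, -1], [-0.0, 1.571])
(np.float64(1.1143620756364567e-17), [-1, 1, -1, 1, -1, 1, -1], [-0.0, 1.571])
(np.float64(1.1143668784783675e-17), [-1, 1, -1, 1, -1, 1, -1], [-0.0, 1.571])
(np.float64(1.1144924844922585e-17), [-1, 1, -1, 1, -1, 1, -1], [-0.0, 1.571])
(np.float64(1.8200428437420684e-17), [-1, 1, -1, 1, -1, 1, -1], [-0.0, 1.571])
(np.float64(3.578546341333938e-16), [-1, 1, -1, 1, -1, 1, -1], [-0.0, 1.571])
(np.float64(0.005833472586442505), [-1, 1, -1, 1, -1, 1, -1], [0.152, -4.56])
```

The orientation model is exact. Now I'll fit the link lengths and solve the IK within limits for both half-turn grasps.

```bash
python3 - <<'E'
s=open("fk.py").read()
s=s.replace("psi,phi,h,L1,L2,L3,a,b=m","h,L1,L2,L3,a,b,c,d=m; q=np.array(q)*[-1,1,-1,1,-1,1,-1];psi=0;phi=np.pi/2")
s=s.replace("A3=A2*Ro","W=A2*Ro.from_euler('ZY',[q[4],q[5]]);p=p+W.apply([d,0,0]);A3=A2*Ro").replace("p=p+A1.apply([a","p=p+A.apply([c,0,0]);p=p+A1.apply([a")
i=s.index("def fit");s=s[:i]+'''def fit():
    return least_squares(rs,[300,400,400,200,0,0,0,0])
if __name__=="__main__":
    b=fit();print(b.cost,b.x.round(2).tolist());print(np.abs(b.fun).max());np.save("m.npy",b.x)
'''
open("fk.py","w").write(s)
E
python3 fk.py
cat > ik.py <<'E'
from fk import *
m=np.load("m.npy")
lo=np.array([-3.06,-.37,-1.25,.18,-1.1,.23,-2.94]);hi=np.array([3.06,2.12,1.32,2.47,4.24,1.98,2.94])
def ik(p,R,q0,mg=.06):
    R=Ro.from_matrix(R)
    f=lambda q:(lambda a:np.r_[a[0]-p,300*(R.inv()*a[1]).as_rotvec(),.02*(q-q0)])(fk(q,m))
    r=least_squares(f,np.clip(q0,lo+mg+.01,hi-mg-.01),bounds=(lo+mg,hi-mg));return r.x,np.linalg.norm(r.fun[:6])
if __name__=="__main__":
    rng=np.random.default_rng(0)
    for nm,(p,R) in dict(grasp=(sp(20,0,17),Rs@Xp),lift=(sp(50,0,120),Rs@Xp),tray=(tray+Rt@[20,0,17],Rt@Xp)).items():
      for h,F in((0,np.eye(3)),(1,np.diag([-1,-1,1]))):
        S=[]
        for k in range(25):
            q,e=ik(p,R@F,rng.uniform(lo,hi))
            if e<1.:S.append(q)
        print(nm,"half" if h else "same",len(S));[print("  ",q.round(2)) for q in S[:5]]
E
python3 ik.py
```

```text
321.2818210624936 [289.7, 547.49, 331.07, 344.76, 97.11, -8.33, -127.76, -69.69]
21.015020660195546
grasp same 5
   [ 1.64  1.36 -1.19  2.33  1.99  0.69 -2.16]
   [ 1.52  1.1  -0.9   2.24  2.02  0.29 -2.24]
   [ 1.64  1.36 -1.19  2.33  1.99  0.69 -2.16]
   [ 1.6   1.25 -1.08  2.3   2.    0.52 -2.18]
   [ 1.52  1.1  -0.9   2.24  2.02  0.29 -2.24]
grasp half 10
   [ 1.52  1.1  -0.9   2.24  2.02  0.29  0.9 ]
   [ 1.52  1.1  -0.9   2.24  2.02  0.29  0.9 ]
   [ 1.52  1.1  -0.9   2.24  2.02  0.29  0.9 ]
   [ 1.52  1.1  -0.9   2.24  2.02  0.29  0.9 ]
   [ 1.64  1.36 -1.19  2.33  1.99  0.69  0.98]
lift same 10
   [ 1.    0.5  -0.39  2.21 -1.    0.29  0.34]
   [ 1.    0.5  -0.39  2.21 -1.    0.29  0.34]
   [ 0.93  0.49 -0.32  2.2  -1.04  0.32  0.36]
   [ 1.    0.5  -0.39  2.21 -1.    0.29  0.34]
   [ 0.95  0.49 -0.33  2.2  -1.03  0.31  0.36]
lift half 13
   [ 1.    0.5  -0.39  2.21 -1.    0.29 -2.8 ]
   [ 1.    0.5  -0.39  2.21 -1.    0.29 -2.8 ]
   [ 1.72  0.93 -1.08  2.34  1.45  0.29  1.4 ]
   [ 0.93  0.49 -0.32  2.2  -1.04  0.32 -2.78]
   [ 1.76  1.03 -1.19  2.35  1.55  0.43  1.3 ]
tray same 4
   [-0.53  0.92  0.14  1.69 -0.22  0.54 -1.68]
   [-1.    1.09  0.77  1.72 -1.04  0.8  -1.13]
   [ 0.23  1.14 -0.87  1.73  1.14  0.87 -2.61]
   [-0.95  1.05  0.69  1.71 -0.95  0.75 -1.19]
tray half 18
   [-0.32  0.92 -0.11  1.69  0.17  0.54  1.18]
   [ 0.28  1.19 -0.97  1.74  1.23  0.95  0.47]
   [ 0.15  1.07 -0.74  1.72  1.    0.78  0.62]
   [-0.19  0.93 -0.26  1.7   0.39  0.57  1.02]
   [-0.14  0.94 -0.32  1.7   0.48  0.58  0.96]
```

```bash
cat > fk.py <<'E'
from h import *
import json
D=[json.loads(l) for l in open("log.jsonl")]
Q=np.array([d[0] for d in D]);P=np.array([d[1] for d in D]);RR=Ro.from_euler("xyz",[d[2] for d in D])
sg=np.array([-1,1,-1,1,-1,1,-1])
def frames(q):
    q=np.array(q)*sg;F=[Ro.identity()]
    for i,ax in enumerate("ZYZYZYZ"):F.append(F[-1]*Ro.from_euler(ax,q[i]))
    return F
def basis(q):  # 24 columns: vector in frame i (0..7) axis x,y,z
    return np.hstack([f.as_matrix() for f in frames(q)])
def fk(q,m): 
    return basis(q)@m,frames(q)[7]*Ro.from_euler("Z",np.pi/2)
B=np.vstack([basis(q) for q in Q]);Y=P.ravel()
if __name__=="__main__":
    import itertools
    core=[2,8,14,23] # h; along upper arm(frame2 z); forearm(frame4 z); tool(z)
    names=lambda i:f"{i//3}{'xyz'[i%3]}"
    cand=[3,4,6,9,10,12,15,16,18,7,13,19]
    out=[]
    for k in(0,1,2,3):
        for ex in itertools.combinations(cand,k):
            c=core+list(ex);s,_,rk,_=np.linalg.lstsq(B[:,c],Y,rcond=None)
            out.append((k,np.abs(B[:,c]@s-Y).max(),[names(i) for i in c],s.round(1).tolist(),rk))
    for k in(0,1,2,3):
        for o in sorted([o for o in out if o[0]==k],key=lambda o:o[1])[:5]:print(o)
E
python3 fk.py
```

```text
(0, np.float64(28.17273799783277), ['0z', '2z', '4z', '7z'], [274.3, 569.1, 382.2, 293.9], np.int32(4))
(1, np.float64(2.3339020464516693), ['0z', '2z', '4z', '7z', '4y'], [339.6, 554.1, 385.0, 346.2, -27.2], np.int32(5))
(1, np.float64(2.3339020464520104), ['0z', '2z', '4z', '7z', '3y'], [339.6, 554.1, 385.0, 346.2, -27.2], np.int32(5))
(1, np.float64(3.4071887409817236), ['0z', '2z', '4z', '7z', '1y'], [330.2, 565.4, 378.5, 352.9, -28.1], np.int32(5))
(1, np.float64(3.4071887409818373), ['0z', '2z', '4z', '7z', '2y'], [330.2, 565.4, 378.5, 352.9, -28.1], np.int32(5))
(1, np.float64(11.485435158170162), ['0z', '2z', '4z', '7z', '5y'], [282.6, 605.3, 363.2, 344.4, -27.3], np.int32(5))
(2, np.float64(0.12883237591324814), ['0z', '2z', '4z', '7z', '1y', '4y'], [336.7, 558.5, 382.4, 349.8, -11.7, -16.3], np.int32(6))
(2, np.float64(0.12883237591336183), ['0z', '2z', '4z', '7z', '1y', '3y'], [336.7, 558.5, 382.4, 349.8, -11.7, -16.3], np.int32(6))
(2, np.float64(0.1288323759135892), ['0z', '2z', '4z', '7z', '3y', '2y'], [336.7, 558.5, 382.4, 349.8, -16.3, -11.7], np.int32(6))
(2, np.floa
[... 278 characters left out ...]
142e-07), ['0z', '2z', '4z', '7z', '1y', '3y', '5y'], [336.2, 559.1, 382.1, 349.9, -11.5, -16.2, -0.4], np.int32(7))
(3, np.float64(6.348502950004331e-07), ['0z', '2z', '4z', '7z', '1y', '5y', '4y'], [336.2, 559.1, 382.1, 349.9, -11.5, -0.4, -16.2], np.int32(7))
(3, np.float64(6.348502950004331e-07), ['0z', '2z', '4z', '7z', '3y', '5y', '2y'], [336.2, 559.1, 382.1, 349.9, -16.2, -0.4, -11.5], np.int32(7))
(3, np.float64(6.348504086872708e-07), ['0z', '2z', '4z', '7z', '3y', '2y', '6y'], [336.2, 559.1, 382.1, 349.9, -16.2, -11.5, -0.4], np.int32(7))
(3, np.float64(6.348504939523991e-07), ['0z', '2z', '4z', '7z', '1y', '4y', '6y'], [336.2, 559.1, 382.1, 349.9, -11.5, -16.2, -0.4], np.int32(7))
```

```bash
cat > ik.py <<'E'
from fk import *
m=np.zeros(24);m[[2,8,14,23,4,10,16]]=[336.2,559.1,382.1,349.9,-11.5,-16.2,-.4]
lo=np.array([-3.06,-.37,-1.25,.18,-1.1,.23,-2.94]);hi=np.array([3.06,2.12,1.32,2.47,4.24,1.98,2.94])
def ik(p,R,q0,mg=.05,w=.02):
    R=Ro.from_matrix(R)
    f=lambda q:(lambda a:np.r_[a[0]-p,300*(R.inv()*a[1]).as_rotvec(),w*(q-q0)])(fk(q,m))
    r=least_squares(f,np.clip(q0,lo+mg+.01,hi-mg-.01),bounds=(lo+mg,hi-mg));return r.x,np.linalg.norm(r.fun[:6])
F=np.diag([-1,-1,1.])
if __name__=="__main__":
    rng=np.random.default_rng(0)
    for nm,(p,R) in dict(grasp=(sp(20,0,17),Rs@Xp),lift=(sp(45,0,100),Rs@Xp)).items():
      for h in(0,1):
        S={}
        for k in range(40):
            q,e=ik(p,R@F if h else R,rng.uniform(lo,hi))
            if e<1.:S[tuple((q*5).round())]=q
        print(nm,"half" if h else "same",len(S));[print("  ",q.round(2)) for q in S.values()]
E
python3 ik.py
```

```text
grasp same 3
   [ 1.37  1.05 -1.2   2.22  1.7   0.53 -2.25]
   [ 1.28  0.92 -0.98  2.22  1.79  0.31 -2.37]
   [ 1.26  0.9  -0.95  2.22  1.82  0.28 -2.4 ]
grasp half 3
   [ 1.26  0.9  -0.95  2.22  1.82  0.28  0.74]
   [ 1.37  1.05 -1.2   2.22  1.7   0.53  0.89]
   [ 1.28  0.92 -0.99  2.22  1.79  0.31  0.78]
lift same 2
   [ 1.38  0.73 -1.07  2.2   1.05  0.28 -1.7 ]
   [ 1.44  0.81 -1.2   2.2   1.2   0.39 -1.84]
lift half 3
   [ 1.44  0.81 -1.2   2.2   1.2   0.39  1.3 ]
   [ 1.38  0.73 -1.07  2.2   1.05  0.28  1.44]
   [ 1.4   0.75 -1.1   2.2   1.09  0.31  1.4 ]
```

The tool's tilt about the cassette's y axis is free, because the buttons are flat. A more upright tool avoids the wrist limits, so I'll check a range of tilts.

```bash
cat > plan.py <<'E'
from ik import *
D=24. # TCP beyond pad centre when squeezed
def pose(o,Rc_,al,x=20,z=39):
    """tool pose holding the cassette (origin o, axes Rc_) with tool leaning al deg up-slope of its normal"""
    R=Rc_@Ro.from_euler("y",al,degrees=True).as_matrix()@Xp
    return o+Rc_@np.array([x,0,z])+R@np.array([0,0,D]),R
def tip(al,z=39): # lowest pad corner above plate
    a=np.radians(al);return z-18.7*np.cos(a)-11*np.sin(a)
if __name__=="__main__":
    q0=ctrl.read_state()["qpos"]
    for al in(12,18,24,30):
        print(al,"tip",round(tip(al),1))
        q=q0
        for nm,(p,R) in dict(pre=pose(seat+Rs@[0,0,70],Rs,al),grasp=pose(seat,Rs,al),lift=pose(seat+Rs@[30,0,80],Rs,al),level=pose(seat+Rs@[30,0,120],Rc(.285,0),al),over=pose(tray+[0,0,100],Rt,al),tray=pose(tray,Rt,al)).items():
            q,e=ik(p,R,q);print("  ",nm,q.round(2),round(e,2))
E
python3 plan.py
```

```text
12 tip 18.4
   pre [ 0.78  0.54 -0.26  2.14 -0.37  0.29 -0.36] 0.0
   grasp [ 0.53  0.66  0.02  2.12 -1.05  0.28  0.27] 1.43
   lift [ 0.41  0.51  0.23  2.1  -0.83  0.48  0.04] 0.0
   level [-0.07  0.68  0.69  1.75 -0.31  1.   -0.57] 0.0
   over [-0.72  0.94  0.61  1.39 -0.55  1.2  -1.43] 0.0
   tray [-0.7   1.06  0.56  1.42 -0.61  1.05 -1.39] 0.0
18 tip 17.8
   pre [ 0.58  0.53 -0.05  2.09 -0.33  0.4  -0.45] 0.0
   grasp [ 0.55  0.66 -0.08  2.07 -0.37  0.28 -0.45] 0.0
   lift [ 0.52  0.51 -0.01  2.03 -0.32  0.48 -0.5 ] 0.0
   level [ 0.15  0.65  0.27  1.68  0.04  1.08 -0.92] 0.0
   over [-0.5   0.93  0.18  1.27 -0.23  1.27 -1.7 ] 0.0
   tray [-0.49  1.05  0.16  1.3  -0.24  1.12 -1.68] 0.0
24 tip 17.4
   pre [ 0.44  0.55  0.09  2.03 -0.25  0.51 -0.56] 0.0
   grasp [ 0.41  0.67  0.06  2.01 -0.28  0.4  -0.58] 0.0
   lift [ 0.39  0.53  0.11  1.97 -0.23  0.58 -0.61] 0.0
   level [ 0.09  0.7   0.32  1.62  0.05  1.18 -0.93] 0.0
   over [-0.49  0.99  0.21  1.16 -0.26  1.43 -1.68] 0.0
   tray [-0.49  1.11  0.19  1.19 -0.27  1.29 -1.66] 0.0
30 tip 17.3
   pre [ 0.33  0.58  0.18  1.97 -0.17  0.61 -0.67] 0.0
   grasp [ 0.31  0.7   0.15  1.94 -0.2   0.52 -0.69] 0.0
   lift [ 0.3   0.56  0.19  1.91 -0.16  0.69 -0.71] 0.0
   level [ 0.06  0.76  0.36  1.56  0.07  1.28 -0.94] 0.0
   over [-0.48  1.06  0.22  1.04 -0.28  1.58 -1.68] 0.0
   tray [-0.48  1.17  0.21  1.06 -0.3   1.45 -1.66] 0.0
```

```bash
cat >> plan.py <<'E'
AL=26;Z=42
def go(o,Rc_,msg=""):
    p,R=pose(o,Rc_,AL,z=Z);to(p,R@Xp,msg)
E
python3 -c "
from plan import *
go(seat+Rs@[0,0,70],Rs)"
```

```text
turn [-1.28  1.83  0.89] shift after [ 0.0394 -0.013   0.1353] shift now [ 0.0438 -0.0093  0.1342] | 3.675 85.5 [0.1 0.3 0.5] 0.0
```

Call:
carry_out:
  deltas: [-1.3,1.8,0.9,0,0,0,-1,0,0,0,0.0098,-0.0032,0.034,-1,0,0,0,0.0098,-0.0032,0.034,-1,0,0,0,0.0098,-0.0032,0.034,-1,0,0,0,0.0098,-0.0032,0.033,-1,0,0,0,0,0,0,-1]

```text
clock: 4.42
eef_pos: [453.0, -250.0, 144.4]
tool_rot: [-3.136, -0.068, 0.283]
force: [-0.8, 0.5, -0.1]
width: 85.2
gripper_force: 0.0
```

```bash
python3 -c "
from plan import *
go(seat+Rs@[0,0,70],Rs);print(ctrl.read_state()['qpos'].round(2));go(seat,Rs)"
```

```text
turn [-0.31  0.12 -0.09] shift after [ 0.0021  0.0015 -0.0022] shift now [ 0.0021  0.0015 -0.0022] | 4.425 85.2 [-0.8  0.5 -0.1] 0.0
[ 0.4   0.55  0.13  2.01 -0.23  0.55 -0.59]
 turn [-0.31  0.12 -0.09] shift after [0.0328 0.0015 0.0607] shift now [0.0329 0.0018 0.0606] | 4.425 85.2 [-0.8  0.5 -0.1] 0.0
```

Call:
carry_out:
  deltas: [-0.3,0.1,-0.1,0.005,0.0005,0.009,-1,0,0,0,0.005,0.0004,0.009,-1,0,0,0,0.005,0.0003,0.009,-1,0,0,0,0.005,0.0003,0.009,-1,0,0,0,0.005,0,0.009,-1,0,0,0,0.004,0,0.008,-1,0,0,0,0.0039,0,0.0076,-1,0,0,0,0,0,0,-1]

```text
clock: 5.42
eef_pos: [490.6, -242.1, 87.2]
tool_rot: [3.139, -0.072, 0.285]
force: [-0.4, 0.9, 0.5]
width: 85.6
gripper_force: 0.0
```

```bash
python3 -c "
from plan import *
go(seat,Rs)
for n in('scene','top'):
    im=ctrl.get_image(n);x,y={'scene':(205,175),'top':(365,185)}[n]
    cv2.imwrite(f'pics/{n}3.png',cv2.resize(im[y:y+75,x:x+75,::-1],None,fx=5,fy=5,interpolation=cv2.INTER_CUBIC))
a=[cv2.imread(f'pics/{n}3.png') for n in('scene','top')];cv2.imwrite('pics/b3.png',np.hstack(a))"
```

```text
turn [ 0.16 -0.11  0.02] shift after [-0.0014 -0.0014  0.001 ] shift now [-0.0014 -0.0014  0.001 ] | 5.425 85.6 [-0.4  0.9  0.5] 0.0
```

View pics/b3.png

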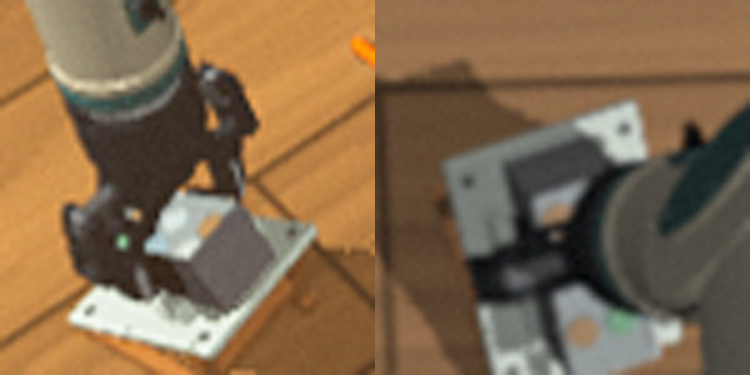

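The fingers straddle the cassette over the button area: the near finger is at crop (110,250), the far one at (235,160). I'll close gradually and watch the side force.

Call:
carry_out:
  deltas: [0,0,0,-0.001,-0.0012,0.0005,-0.7,0,0,0,0,0,0,-0.6,0,0,0,0,0,0,-0.55,0,0,0,0,0,0,-0.55,0,0,0,0,0,0,-0.55]

```text
clock: 6.15
eef_pos: [489.4, -241.8, 87.4]
tool_rot: [3.138, -0.073, 0.285]
force: [-0.4, -0.3, 0.7]
width: 66.1
gripper_force: 0.4
```

```bash
python3 -c "
from plan import *
go(seat,Rs);s,p,R=cur();print((R.T@s['force']).round(1))"
```

```text
turn [ 0.23 -0.16 -0.02] shift after [-0.0004 -0.0009  0.0012] shift now [-0.0004 -0.0009  0.0012] | 6.15 66.1 [-0.4 -0.3  0.7] 0.4006456083152443
[-0.4  0.1 -0.7]
```

Call:
carry_out:
  deltas: [0,0,0,0,0,0,-0.5,0,0,0,0,0,0,-0.48,0,0,0,0,0,0,-0.48,0,0,0,0,0,0,-0.48]

```text
clock: 6.65
eef_pos: [489.4, -241.8, 87.7]
tool_rot: [3.138, -0.073, 0.285]
force: [-1.4, -0.2, 5.6]
width: 63.1
gripper_force: 5.3
```

```bash
python3 -c "
from plan import *
go(seat,Rs);s,p,R=cur();print((R.T@s['force']).round(1))"
```

```text
turn [ 0.23 -0.17 -0.01] shift after [-0.0004 -0.0008  0.0016] shift now [-0.0004 -0.0008  0.0016] | 6.65 63.1 [-1.4 -0.2  5.6] 5.27191199362278
[-1.  -0.2 -5.6]
```

Call:
carry_out:
  deltas: [0,0,0,0,0,-0.0003,-0.44,0,0,0,0,0,-0.0004,-0.4,0,0,0,0,0,-0.0004,-0.36,0,0,0,0,0,-0.0004,-0.32,0,0,0,0,0,-0.0003,-0.28,0,0,0,0,0,0,-0.26,0,0,0,0,0,0,-0.26]

```text
clock: 7.52
eef_pos: [489.2, -241.8, 89.4]
tool_rot: [3.138, -0.073, 0.285]
force: [-2.1, -0.5, 6.8]
width: 54.1
gripper_force: 9.8
```

```bash
python3 -c "
from plan import *
go(seat,Rs);s,p,R=cur();print((R.T@s['force']).round(1))"
```

```text
turn [ 0.23 -0.16 -0.01] shift after [-0.0003 -0.0008  0.0032] shift now [-0.0003 -0.0008  0.0032] | 7.525 54.1 [-2.1 -0.5  6.8] 9.788108468055725
[-1.7 -0.1 -6.9]
```

Call:
carry_out:
  deltas: [0,0,0,0,0,-0.0003,-0.24,0,0,0,0,0,0,-0.22,0,0,0,0,0,0,-0.2,0,0,0,0,0,0,-0.2]

```text
clock: 8.02
eef_pos: [489.0, -241.9, 90.2]
tool_rot: [3.138, -0.073, 0.285]
force: [-3.2, -0.7, 12.8]
width: 52.1
gripper_force: 34.0
```

```bash
python3 -c "
from plan import *
s,p,R=cur();print((R.T@s['force']).round(1),s['width'],s['gripper_force'])
print('upslope dir in tool',(R.T@Rs[:,0]).round(3),'normal in tool',(R.T@Rs[:,2]).round(3))"
```

```text
[ -2.4  -0.2 -13. ] 52.05944386722063 33.99175687227398
upslope dir in tool [ 0.9    0.001 -0.436] normal in tool [-0.436  0.004 -0.9  ]
```

Call:
carry_out:
  deltas: [0,0,0,0,0,-0.0004,-0.2,0,0,0,0.0018,0,-0.0009,-0.2,0,0,0,0.0018,0,-0.0009,-0.2,0,0,0,0.0018,0,-0.0009,-0.2]

```text
clock: 8.52
eef_pos: [491.0, -240.4, 91.7]
tool_rot: [3.141, -0.067, 0.283]
force: [-6.7, -2.1, 0.4]
width: 51.7
gripper_force: 32.0
```

```bash
python3 -c "
from plan import *
s,p,R=cur();print((R.T@s['force']).round(1),s['width'],s['gripper_force'],Rs.T@(p-seat))"
```

```text
[-7.   0.1 -0.9] 51.71771008370018 32.015138268470764 [14.23280148  0.03953815 24.16649933]
```

Call:
carry_out:
  deltas: [0,0,0,0.0027,0,-0.0013,-0.2,0,0,0,0.0027,0,-0.0013,-0.2,0,0,0,0.0027,0,-0.0013,-0.2,0,0,0,0.0027,0,-0.0013,-0.2]

```text
clock: 9.02
eef_pos: [500.5, -237.3, 97.5]
tool_rot: [3.141, -0.066, 0.283]
force: [-6.5, -2.5, 0.8]
width: 51.9
gripper_force: 32.2
```

```bash
python3 -c "
from plan import *
s,p,R=cur();print((R.T@s['force']).round(1),s['width'],s['gripper_force'],Rs.T@(p-seat))"
```

```text
[-6.9  0.6 -1.3] 51.854885477497795 32.16587841510773 [25.71249505  0.39877926 24.16636402]
```

Call:
carry_out:
  deltas: [0,0,0,0.0027,0,-0.0013,-0.2,0,0,0,0.0027,0,-0.0013,-0.2,0,0,0,0.0027,0,-0.0013,-0.2,0,0,0,0.0027,0,-0.0013,-0.2,0,0,0,-0.0009,0,-0.0018,-0.2,0,0,0,-0.0018,0,-0.0036,-0.2]

```text
clock: 9.78
eef_pos: [511.2, -234.3, 109.5]
tool_rot: [3.139, -0.072, 0.285]
force: [0.8, -0.4, -3.2]
width: 51.3
gripper_force: 30.6
```

```bash
python3 -c "
from plan import *
s,p,R=cur();print((R.T@s['force']).round(1),s['width'],s['gripper_force'],Rs.T@(p-seat))"
```

```text
[0.5 0.6 3.2] 51.32464744792586 30.649312381974596 [41.36129056  0.18617576 28.97189908]
```

The force is now just the weight, 3.2 N, so the cassette is free. Lifting.

Call:
carry_out:
  deltas: [0,0,0,-0.003,0,-0.006,-0.2,0,0,0,-0.0044,0,-0.009,-0.2,0,0,0,-0.0044,0,-0.009,-0.2,0,0,0,-0.0044,0,-0.009,-0.2,0,0,0,-0.0044,0,-0.009,-0.2,0,0,0,-0.003,0,-0.015,-0.2,0,0,0,0,0,-0.015,-0.2,0,0,0,0,0,-0.015,-0.2,0,0,0,0,0,-0.015,-0.2,0,0,0,0,0,-0.01,-0.2,0,0,0,0,0,-0.005,-0.2]

```text
clock: 11.15
eef_pos: [480.4, -243.8, 225.7]
tool_rot: [3.138, -0.073, 0.285]
force: [-0.7, -0.6, -4.1]
width: 51.8
gripper_force: 30.7
```

```bash
python3 -c "
from plan import *
s,p,R=cur();print(s['force'].round(1),s['width'],s['gripper_force'],Rs.T@(p-seat),s['qpos'].round(2))
for n in('scene','top'):
    im=ctrl.get_image(n);x,y={'scene':(205,155),'top':(365,175)}[n]
    cv2.imwrite(f'pics/{n}4.png',cv2.resize(im[y:y+100,x:x+75,::-1],None,fx=5,fy=5,interpolation=cv2.INTER_CUBIC))
a=[cv2.imread(f'pics/{n}4.png') for n in('scene','top')];cv2.imwrite('pics/b4.png',np.hstack(a))
go(tray+[0,0,110],Rt)"
```

```text
[-0.7 -0.6 -4.1] 51.78723735267932 30.690332994709024 [ 71.5767796   -0.20592941 145.71502216] [ 0.32  0.46  0.19  1.89 -0.19  0.76 -0.67]
 turn [  1.82 -30.14   8.19] shift after [ 0.2039 -0.4852 -0.0005] shift now [ 0.2445 -0.4541  0.1052] | 11.25 51.8 [-0.1 -0.8 -3.7] 30.691754606523318
```

View pics/b4.png

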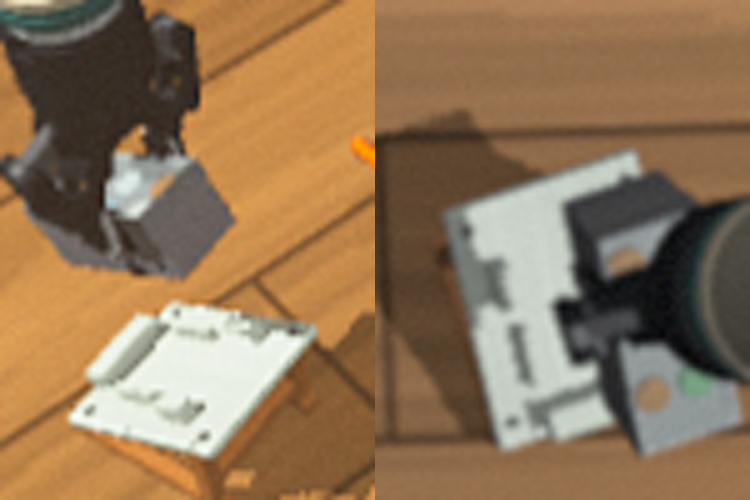

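The cassette is held clear, and the empty stand is below it (plate at scene-crop (190,380)). Now I level it and swing to the tray.

Call:
carry_out:
  deltas: [0.3,-5,1.4,0,0,0,-0.2,0.3,-5,1.4,0,0,0,-0.2,0.3,-5,1.4,0,0,0,-0.2,0.3,-5,1.4,0,0,0,-0.2,0.3,-5,1.3,0,0,0,-0.2,0.3,-5.1,1.3,0,0,0,-0.2,0,0,0,0.006,-0.015,0,-0.2,0,0,0,0.0125,-0.03,0,-0.2,0,0,0,0.0125,-0.03,0,-0.2,0,0,0,0.0125,-0.03,0,-0.2,0,0,0,0.0125,-0.03,0,-0.2,0,0,0,0.0125,-0.03,0,-0.2]

```text
clock: 12.75
eef_pos: [518.2, -69.6, 194.9]
tool_rot: [-3.139, 0.452, 0.141]
force: [-0.2, -0.2, -3.3]
width: 51.8
gripper_force: 30.7
```

Call:
carry_out:
  deltas: [0,0,0,0.0125,-0.03,0,-0.2,0,0,0,0.0125,-0.03,0,-0.2,0,0,0,0.0125,-0.03,0,-0.2,0,0,0,0.0125,-0.03,0,-0.2,0,0,0,0.0125,-0.03,0,-0.2,0,0,0,0.0125,-0.03,0,-0.2,0,0,0,0.0125,-0.03,0,-0.2,0,0,0,0.0125,-0.03,0,-0.2,0,0,0,0.0125,-0.03,0,-0.2,0,0,0,0.01,-0.02,0,-0.2,0,0,0,0,0,0,-0.2]

```text
clock: 14.12
eef_pos: [585.9, 233.8, 140.9]
tool_rot: [-3.138, 0.454, 0.145]
force: [-0.1, 0.5, -3.0]
width: 51.8
gripper_force: 30.6
```

```bash
python3 -c "
from plan import *
s,p,R=cur();print(s['force'].round(1),s['width'],s['gripper_force'],s['qpos'].round(2))
go(tray+[0,0,110],Rt)"
```

```text
[-0.1  0.5 -3. ] 51.75592891899695 30.639427387795877 [-0.47  0.97  0.23  1.18 -0.26  1.47 -1.64]
 turn [-0.1  -0.01  0.24] shift after [ 0.0131 -0.027  -0.0014] shift now [ 0.0132 -0.027  -0.0014] | 14.125 51.8 [-0.1  0.5 -3. ] 30.639427387795877
```

Call:
carry_out:
  deltas: [-0.1,0,0.2,0.0065,-0.0135,-0.0007,-0.2,0,0,0,0.0065,-0.0135,-0.0007,-0.2,0,0,0,0,0,0,-0.2,0,0,0,0,0,0,-0.2]

```text
clock: 14.62
eef_pos: [595.4, 258.6, 137.1]
tool_rot: [3.138, 0.454, 0.135]
force: [0.3, 0.1, -2.9]
width: 52.0
gripper_force: 30.6
```

```bash
python3 -c "
from plan import *
s,p,R=cur();print(s['force'].round(1),p)
go(tray+[0,0,15],Rt);print('down in tool',R.T@[0,0,-1])
for n in('scene','top'):
    im=ctrl.get_image(n);x,y={'scene':(325,125),'top':(190,155)}[n]
    cv2.imwrite(f'pics/{n}5.png',cv2.resize(im[y:y+100,x:x+80,::-1],None,fx=5,fy=5,interpolation=cv2.INTER_CUBIC))
"
```

```text
[ 0.3  0.1 -2.9] [595.42142691 258.62597738 137.07365778]
 turn [ 0.09  0.01 -0.23] shift after [ 0.0415 -0.0038  0.0862] shift now [ 0.0415 -0.0041  0.0862] | 14.625 52.0 [ 0.3  0.1 -2.9] 30.645254878036212
down in tool [ 0.43844936 -0.00325794  0.89874999]
```

Call:
carry_out:
  deltas: [0,0,0,0.0042,-0.0004,0.0087,-0.2,0,0,0,0.0042,-0.0004,0.0087,-0.2,0,0,0,0.0042,-0.0004,0.0087,-0.2,0,0,0,0.0042,-0.0004,0.0087,-0.2,0,0,0,0.0042,-0.0004,0.0087,-0.2,0,0,0,0.0042,-0.0004,0.0087,-0.2,0,0,0,0.0042,-0.0004,0.0087,-0.2,0,0,0,0.0042,-0.0004,0.0087,-0.2,0,0,0,0.0042,-0.0004,0.0087,-0.2,0,0,0,0.003,0,0.0065,-0.2,0,0,0,0,0,0,-0.2]

```text
clock: 16.1
eef_pos: [594.0, 262.4, 42.4]
tool_rot: [3.139, 0.455, 0.136]
force: [0.6, 0.1, -3.4]
width: 51.8
gripper_force: 30.6
```

```bash
python3 -c "
from plan import *
s,p,R=cur();print(s['force'].round(1),p)
go(tray,Rt)"
```

```text
[ 0.6  0.1 -3.4] [593.98023811 262.37315447  42.36390852]
 turn [ 0.06  0.07 -0.21] shift after [0.0073 0.0001 0.0141] shift now [0.0074 0.0001 0.0141] | 16.1 51.8 [ 0.6  0.1 -3.4] 30.625066263601184
```

Nominally 16 mm to the floor, minus about 4 mm for where the grip sits. I'll creep down from here.

Call:
carry_out:
  deltas: [0,0,0,0.0009,0,0.0018,-0.2,0,0,0,0.0009,0,0.0018,-0.2,0,0,0,0.0009,0,0.0018,-0.2,0,0,0,0.0009,0,0.0018,-0.2,0,0,0,0,0,0,-0.2]

```text
clock: 16.73
eef_pos: [594.4, 262.5, 34.8]
tool_rot: [3.139, 0.454, 0.136]
force: [0.2, 0.5, -3.2]
width: 51.6
gripper_force: 30.6
```

Call:
carry_out:
  deltas: [0,0,0,0.0004,0,0.0009,-0.2,0,0,0,0.0004,0,0.0009,-0.2,0,0,0,0,0,0,-0.2]

```text
clock: 17.1
eef_pos: [594.4, 262.5, 33.0]
tool_rot: [3.139, 0.454, 0.136]
force: [-0.3, 0.5, -3.6]
width: 51.6
gripper_force: 30.6
```

Call:
carry_out:
  deltas: [0,0,0,0.0004,0,0.0009,-0.2,0,0,0,0,0,0,-0.2]

```text
clock: 17.35
eef_pos: [594.4, 262.5, 32.0]
tool_rot: [3.139, 0.454, 0.136]
force: [0.0, 1.0, -3.4]
width: 51.5
gripper_force: 30.6
```

Call:
carry_out:
  deltas: [0,0,0,0.0004,0,0.0009,-0.2,0,0,0,0,0,0,-0.2]

```text
clock: 17.6
eef_pos: [594.4, 262.4, 31.0]
tool_rot: [3.139, 0.454, 0.136]
force: [-1.2, -0.2, -3.0]
width: 51.4
gripper_force: 30.6
```

Call:
carry_out:
  deltas: [0,0,0,0.0004,0,0.0009,-0.2,0,0,0,0,0,0,-0.2]

```text
clock: 17.85
eef_pos: [594.3, 262.5, 30.0]
tool_rot: [3.139, 0.454, 0.136]
force: [0.0, 0.3, -3.2]
width: 51.8
gripper_force: 30.6
```

Call:
carry_out:
  deltas: [0,0,0,0.0002,0,0.0005,-0.2,0,0,0,0,0,0,-0.2]

```text
clock: 18.1
eef_pos: [594.4, 262.5, 29.7]
tool_rot: [3.139, 0.454, 0.136]
force: [-0.7, -0.9, -3.1]
width: 51.8
gripper_force: 30.8
```

Call:
carry_out:
  deltas: [0,0,0,0.0002,0,0.0005,-0.2,0,0,0,0,0,0,-0.2]

```text
clock: 18.35
eef_pos: [594.4, 262.5, 29.6]
tool_rot: [3.139, 0.453, 0.136]
force: [0.2, 0.3, 0.9]
width: 51.5
gripper_force: 32.0
```

Call:
carry_out:
  deltas: [0,0,0,0.0002,0,0.0005,-0.2,0,0,0,0,0,0,-0.2]

```text
clock: 18.6
eef_pos: [594.4, 262.5, 29.5]
tool_rot: [3.139, 0.454, 0.136]
force: [-0.2, -0.4, 6.1]
width: 51.5
gripper_force: 33.2
```

Contact is made at about 9 N net. Opening gently.

Call:
carry_out:
  deltas: [0,0,0,0,0,0,-0.25,0,0,0,0,0,0,-0.3,0,0,0,0,0,0.0003,-0.36,0,0,0,0,0,0.0003,-0.42,0,0,0,0,0,0.0003,-0.48,0,0,0,0,0,0,-0.54,0,0,0,0,0,0,-0.65,0,0,0,0,0,0,-0.8,0,0,0,0,0,0,-0.8,0,0,0,0,0,0,-0.8]

```text
clock: 19.85
eef_pos: [593.9, 262.4, 27.9]
tool_rot: [3.139, 0.453, 0.136]
force: [0.1, -0.2, 1.3]
width: 76.6
gripper_force: 0.0
```

```bash
python3 -c "
from plan import *
s,p,R=cur();print(s['force'].round(1),s['width'])
print('up in tool',R.T@[0,0,1])"
```

```text
[ 0.1 -0.2  1.3] 76.64760994350844
up in tool [-0.43808189  0.00228023 -0.89893218]
```

Call:
carry_out:
  deltas: [0,0,0,0,0,-0.008,-0.8,0,0,0,0,0,-0.015,-0.8,0,0,0,0,0,-0.02,-0.8,0,0,0,-0.005,0,-0.025,-0.8,0,0,0,-0.01,0,-0.025,-0.8,0,0,0,-0.03,0,-0.03,-0.8,0,0,0,-0.04,0,-0.03,-0.8,0,0,0,-0.04,0,-0.03,-0.8,0,0,0,-0.04,0,-0.03,-0.8,0,0,0,0,0,0,-0.8]

```text
clock: 21.1
eef_pos: [540.3, 256.1, 297.1]
tool_rot: [-3.141, 0.445, 0.138]
force: [0.1, -0.3, -0.2]
width: 76.8
gripper_force: 0.0
```

```bash
python3 -c "
from plan import *
for n in('scene','top'):
    im=ctrl.get_image(n);x,y={'scene':(325,125),'top':(190,155)}[n]
    cv2.imwrite(f'pics/{n}6.png',cv2.resize(im[y:y+100,x:x+80,::-1],None,fx=5,fy=5,interpolation=cv2.INTER_CUBIC))
a=[cv2.imread(f'pics/{n}6.png') for n in('scene','top')];cv2.imwrite('pics/b6.png',np.hstack(a))
# predicted lid corners in crop for flat cassette
o=np.array([594,262.5,0])+Rt@[-8,0,0]
"
```

```text
(no output)
```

View pics/b6.png

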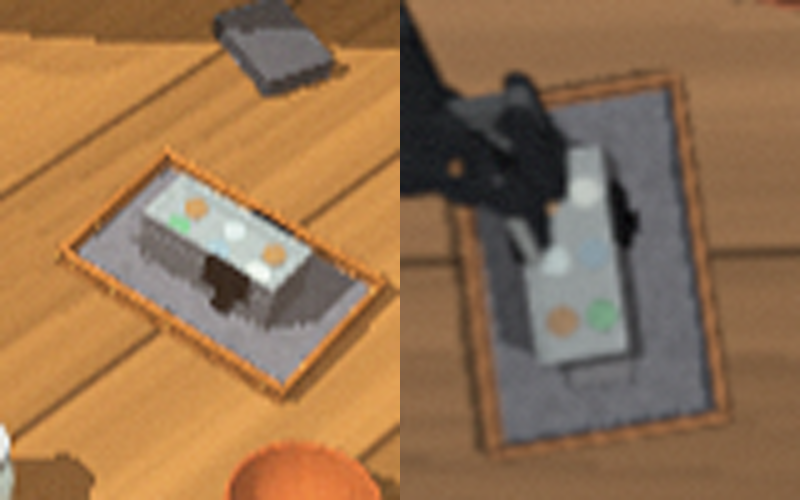

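The cassette lies flat and lid up near the tray's centre, lengthwise, with the buttons out. Its lid is around scene-crop (230,230) and top-crop (580,260). The gripper is clear above, so I'm handing the job in.

```bash
python3 -c "
from cell import ctrl
print(ctrl.finish_job())"
```

```text
the job is handed in; nothing more can be done
None
```

The cassette was unclipped, drawn up the slope and lifted clear, then set down in the tray, let go, and the job handed in at about 21 s of the 51 s. In the last picture it lies flat and lid up, lengthwise near the tray's centre with its buttons out. The hand-in returned no verdict, and I made no final check of the bystanders.

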